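# Eject the stone sample and trap it on the slide

## Task

Press the spring ejector key of the sample reader fully down with one finger and trap the stone chip that shoots out of its pocket with the other finger, so that it stays on the slide beside the key instead of sliding off the low end. The chip must be in its pocket until the key lets it go; do not grasp or lift it, and leave the other things on the bench where they are. Finish while still holding: key down under one finger, chip at rest on the slide against the other.

Things in the scene. Friction and masses are not known exactly. Their poses are not given: they have to be found in the camera images.
- stand: Bench sample reader, fixed: grey base plate 300 x 165 x 12 mm (x -125 to 175, y -65 to 100), white body 110 high at its +x end (x 85 to 170) and a metal slide in front of it on the line y = 0. Origin on the bench, under the front edge of the chip in its pocket; x points up the slide to the body, y to the key side, z up.
- slide_end (a point): Centre of the slide's floor at its open low end (stand x -121, 20 mm above the bench). The slide is a slick straight channel, rising 14 degrees towards stand +x up to x = 73: floor height 50 + 0.249 x mm. 54 mm wide inside; side walls 4 thick stand 10 above the floor. Nothing between slide and key is higher than these walls.
- chip: White marbled quartz chip to eject, 60 (its x, up the slide) x 50 x 20 mm, 0.14 kg. Origin at its underside's centre, axes tilted with the slide. It waits with its low face at stand x = 0 behind a catch 5 mm high, pushed by a spring (1.2 N, stroke 30 mm). Key down: it shoots down the slide in under 0.3 s, so the trapping finger must stand in the slide first.
- ejector (a joint): Travel of the ejector key, m: 0 up, 0.008 fully down; springs back when let go. It needs about 2 N to start and 6 N to reach the bottom; the catch is clear of the chip at about 0.0055.
- key_top (a point): Centre of the top of the ejector key, a flat black level pad 44 (along the stand's x) x 34 mm (y) beside the slide at stand x = -35, y = 68. The top is 57.3 mm above the bench when up, 49.3 fully down. Moves with the key.
- stop_point (a point): Point on the slide's floor, on its centre line, level with the key (stand x = -35, y = 0; 41.3 mm above the bench), 35 mm in front of the waiting chip. A fingertip here at the height of the pressed key's top is 8 mm above the floor and 68 mm from the key's centre, and stops the chip.
- cup_a: open white plastic mixing cup, rim diameter 68, 60 tall (mm); origin at its underside's centre. To be left alone.
- cup_b: open white plastic mixing cup, rim diameter 68, 60 tall (mm); origin at its underside's centre. To be left alone.
- spare_chip: a second white marbled quartz chip, 60 x 50 x 20, lying flat on the bench beside the reader; not the one to eject (mm); origin at its underside's centre. To be left alone.
- tint_a: small grey tint bottle, diameter 40, 100 tall (mm); origin at its underside's centre. To be left alone.
- tint_b: small black tint bottle, diameter 40, 100 tall (mm); origin at its underside's centre. To be left alone.
- knife: filling knife lying on the bench, about 200 long (mm); origin at its underside's centre. To be left alone.
- filler_jar: white jar of filler with grey lid, diameter 80, 80 tall (mm); origin at its underside's centre. To be left alone.
There are look-alikes about, which are no part of the job. What is shaped like the chip but green or purple is not meant.

How it is judged:
By the outcome, as a careful person would: the job done as asked, in the order asked, and still so for the second after the job is handed in, while the arm keeps its last pose, push and grip.
It also fails if it takes over 32 s, if anything falls off the work surface, if the arm or the gripper's body presses on something with over 40 N, if the wrist force passes 120 N, or if a joint passes its speed limit or range.

## Robot

A 6-joint arm with a two-finger parallel gripper is mounted at the origin on the work surface. World frame = base frame: x ahead of the robot, y to its left, z up, the work surface at z = 0. Lengths are in mm, angles in rad, forces in N, time in s.
With the tool pointing down it reaches from about 350 to 875 mm from the base axis. Payload 4.2 kg.
Tool frame: the origin (TCP) lies at the very end of the fingers, on their centre line; the grasp point (between the pads) lies 19 mm behind it; z points along the fingers, y is the line along which they close (so a half turn about z gives the same grasp; the last joint's range is limited). The gripper opens to 85 mm and grips with 20 to 120 N. Pads are 22 mm wide; open, the fingers measure 114 mm over their backs; the gripper's body (76 mm by 85 mm) begins 54 mm behind the grasp point. The pads swing forward as they close: fully open they stand 13 mm farther back than shut.
Start: joints at [1.432, 0.385, 0.008, 0, -1.194, -0.259], TCP at [242.086, 576.189, 231.312] pointing down, gripper open.
Joint ranges: [-3.14, 3.14], [-1.21, 2.06], [-1.07, 1.41], [-3.16, 2.05], [-2.99, -0.16], [-3.1, 3.1]. Speed limits (rad/s): [2.79, 2.79, 3.14, 3.14, 3.14, 3.14].

## Interface

Orientations are given as a unit quaternion [x, y, z, w].
In Python, from bench import arm gives the robot as it stands.
- The arm moves only by the tool servo_tool, never from a script. Its argument "rows" is a list that holds one entry, the list of rows, each a list of 7 numbers: the finger opening in mm, from 0 to 85.4, then the shift along the tool's x, y, z in mm, then the turn, a rotation vector about the tool's x, y, z in rad. A call has 1 to 10 rows; each row is the pose to reach, as a shift and turn from the pose commanded when the call began, along the tool's axes at that moment; what a row does not reach only later rows make up. A row lasts 1/8 s, in which the tool goes at most 62.5 mm and 10.7 degrees, less where a joint would pass 70% of its speed; a pose out of reach is approached as far as the arm can. A call with a gripper value outside its range is refused whole. The fingers move at their own pace and stop on an object; the grip force is fixed at half the most. Time passes only in rows, so rows that repeat a pose let the fingers close. It gives the time, the measured TCP pose, the force, the opening and the grip force at its end, in the units of the state.
- arm.read_state(): the state, without advancing time (a new reading comes with each control period).
- arm.get_image(name): name is "scene" or "top" or "wrist"; returns the picture (420x560x3 uint8, red, green, blue); there is no depth.
- arm.camera_params(name): a dict with "intrinsics" (3x3 intrinsics, pixels), "R" (3x3) and "t" (3): a world point X has camera coordinates R X + t. Camera axes: x right, y down, z forward; pixel columns grow to the right and rows downward; lengths in mm; the calibration is good to about 2 mm. The wrist camera is an equidistant fisheye: a pixel r from the principal point sees the ray r / f radians off the axis. A picture is of the moment at which its call begins: read the wrist's pose just before it. camera_params takes no time and is no camera call; for the wrist camera it gives the pose at the moment of the call.
- arm.job_done(): hands the job in; it is judged then, once.
The state is a dict: "clock": time; "joints": joint angles; "joint_vel": joint speeds; "joint_efforts": joint torques, N m; "position": TCP position; "ee_rot": TCP orientation; "contact_force": force on the tool from outside, world axes, zero at the start; "wrist_torque": the same for the moment, N m; "gripper_width": finger opening in mm; "grasp_force": force on a finger pad.
Only numpy, scipy, OpenCV 4.12 (cv2) and the standard library are available. Lean on these libraries where they do the work, as an engineer would, in place of code of your own. Each camera call takes 0.05 s, during which the arm holds its last target. There are 200 camera calls.

## Working session

There is one attempt and no reset: what is moved stays moved. The work goes in short steps, Python scripts to look and compute and a tool call to move; the robot and the scene stay as the last step left them, time stands still between calls to the robot, and variables do not carry over. Pictures are saved under pics/ and viewed, at most 10 in all, crops included, and the job is handed in when it is done.

Besides the shell and the picture viewer there is one more tool, called after "Emit:" as a command line: name --argument value ..., lists and objects as JSON in quotes. servo_tool: Moves the arm, as the interface text tells. Its arguments: {"type":"object","properties":{"rows":{"type":"array"}},"required":["rows"]}

```bash
mkdir -p pics; python3 - <<'E'
from bench import arm
import cv2,json,numpy as np
s=arm.read_state();print({k:s[k] for k in('clock','position','ee_rot','gripper_width','contact_force')})
for n in('scene','top'):
    im=arm.get_image(n);cv2.imwrite(f'pics/{n}0.png',im[...,::-1]);p=arm.camera_params(n);print(n,p)
E
```

```text
{'clock': 0.0, 'position': array([241.86764023, 575.66852136, 230.23038441]), 'ee_rot': array([ 9.80267133e-01, -1.97674405e-01, -1.72564474e-04,  1.07109229e-03]), 'gripper_width': 85.75805174686809, 'contact_force': array([-0.53363948,  0.2534866 ,  0.22111074])}
scene {'intrinsics': array([[488.12674285,   0.        , 272.74922003],
       [  0.        , 488.12674285, 213.18405285],
       [  0.        ,   0.        ,   1.        ]]), 'R': array([[ 0.88093567,  0.47266204,  0.02330105],
       [ 0.29951814, -0.51876018, -0.80073513],
       [-0.36638944,  0.71237523, -0.59856521]]), 't': array([-424.72279784, -127.03191464, 1535.86122007])}
top {'intrinsics': array([[442.2989915 ,   0.        , 286.5029261 ],
       [  0.        , 442.2989915 , 214.52208567],
       [  0.        ,   0.        ,   1.        ]]), 'R': array([[-0.02714707, -0.99921891, -0.02871599],
       [-0.98581546,  0.03152035, -0.16484645],
       [ 0.16562283,  0.02383357, -0.98590113]]), 't': array([-7.20551347e-01,  5.19113435e+02,  1.14353797e+03])}
```

View pics/scene0.png

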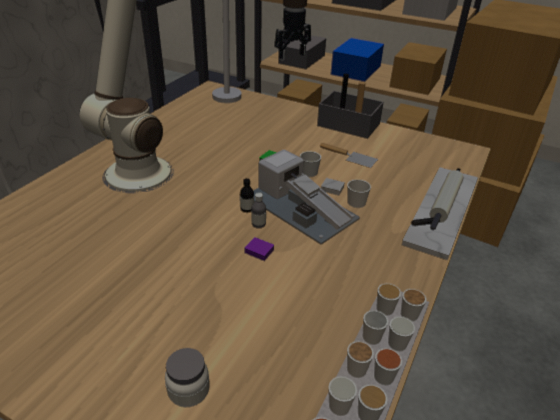

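View pics/top0.png

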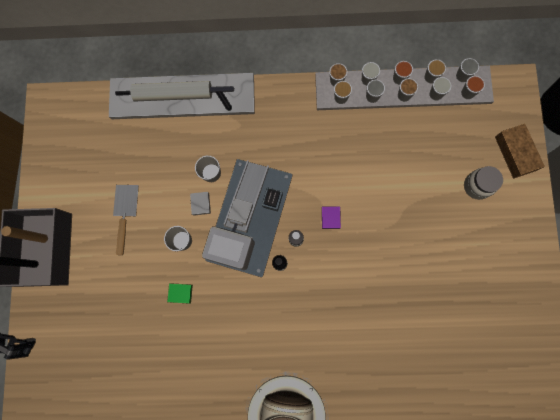

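The scene view shows the reader at about (300,190), with the key at (304,214). In the top view the base plate spans (205-290, 160-275), with the key at (272,199), the chip at (239,212) and the slide's low end at (250,165). Next I'll zoom in to find the edges.

```bash
python3 - <<'E'
import cv2,numpy as np
a=cv2.imread('pics/top0.png')[150:285,195:305];b=cv2.imread('pics/scene0.png')[140:245,235:370]
a=cv2.resize(a,None,fx=4.4,fy=4.4,interpolation=cv2.INTER_CUBIC)
cv2.imwrite('pics/topc.png',cv2.convertScaleAbs(a,alpha=1.5))
E
```

```text
(no output)
```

View pics/topc.png

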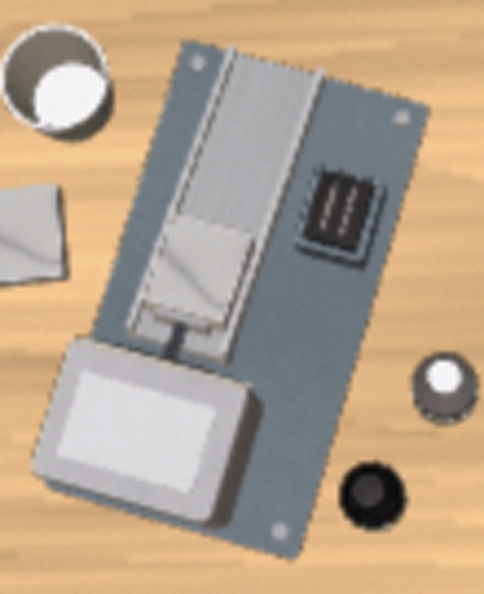

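The plate corners in the crop are at (184,40), (428,106) and (298,560). The key's black pad is centred near (345,209), and the chip's front edge runs (178,218)-(255,236). Now I'll convert these to stand coordinates.

```bash
cat > h.py <<'E'
import numpy as np,cv2
from bench import arm
from scipy.spatial.transform import Rotation as Ro
def ray(p,px,fish=False):
    K=p['intrinsics'];x=(px[0]-K[0,2])/K[0,0];y=(px[1]-K[1,2])/K[1,1]
    if fish:
        r=np.hypot(x,y)+1e-9;d=np.array([x/r*np.sin(r),y/r*np.sin(r),np.cos(r)])
    else:d=np.array([x,y,1.])
    R=np.array(p['R']);return -R.T@p['t'],R.T@d
def cast(p,px,z,fish=False):
    c,d=ray(p,px,fish);return c+d*(z-c[2])/d[2]
def tri(rays):
    A=0;b=0
    for c,d in rays:
        d=d/np.linalg.norm(d);P=np.eye(3)-np.outer(d,d);A=A+P;b=b+P@c
    return np.linalg.solve(A,b)
def fit(S,W):  # 2D rigid stand->world
    S=np.array(S,float)[:,:2];W=np.array(W)[:,:2];s=S-S.mean(0);w=W-W.mean(0)
    a=np.arctan2((s[:,0]*w[:,1]-s[:,1]*w[:,0]).sum(),(s*w).sum());c,n=np.cos(a),np.sin(a);R=np.array([[c,-n],[n,c]])
    t=W.mean(0)-R@S.mean(0);return a,t,np.linalg.norm(S@R.T+t-W,axis=1)
E
python3 - <<'E'
from h import *
p=arm.camera_params('top')
C=lambda u,v:((u+.5)/4.4-.5+195,(v+.5)/4.4-.5+150)
S=[(-125,-65,12),(-125,100,12),(175,100,12),(-35,68,57.3)]
W=[cast(p,C(*c),s[2]) for c,s in zip([(184,40),(428,106),(298,560),(345,209)],S)]
print(np.round(W,1));a,t,r=fit(S,W);print(a,t,r)
c,n=np.cos(a),np.sin(a);R=np.array([[c,-n],[n,c]])
print('key',R@[-35,68]+t,'stop',R@[-35,0]+t)
E
```

```text
[[688.3 121.7  12. ]
 [639.3 -33.5  12. ]
 [355.8  54.4  12. ]
 [564.7  18.3  57.3]]
2.83908733764375 [550.90901413  96.8727136 ] [1.2905598  2.59823267 1.97858641 3.29207154]
key [564.06170998  21.53343705] stop [584.31977334  86.44576923]
```

```bash
cat >> h.py <<'E'
def plan(a,t,sx,sy,z,ref=None):
    s=arm.read_state();R0=Ro.from_quat(s['ee_rot']);p0=s['position']
    c,n=np.cos(a),np.sin(a);xy=np.array([[c,-n],[n,c]])@[sx,sy]+t
    for sg in(1,-1):
        y=sg*np.array([-n,c,0]);zz=np.array([0,0,-1.]);M=np.c_[np.cross(y,zz),y,zz]
        d=R0.inv()*Ro.from_matrix(M)
        print('sg',sg,'target',np.round([*xy,z],1),'shift',np.round(R0.inv().apply(np.r_[xy,z]-p0),1),'rot',np.round(d.as_rotvec(),4))
E
python3 -c "
from h import *
plan(2.8391,np.array([550.9,96.9]),-35,34,200)
print(arm.read_state()['joints'])"
```

```text
sg 1 target [574.2  54.  200. ] shift [508.5 352.1  31.1] rot [ 0.002   0.     -0.0955]
sg -1 target [574.2  54.  200. ] shift [508.5 352.1  31.1] rot [ 0.0000e+00 -3.0000e-03  3.0461e+00]
[ 1.43161897e+00  3.85496417e-01  6.77604906e-03 -4.64052743e-04
 -1.19400717e+00 -2.58616062e-01]
```

Emit:
servo_tool --rows '[[[54,51,35,3,0,0,-0.01],[54,102,70,6,0,0,-0.02],[54,153,106,9,0,0,-0.03],[54,204,141,12,0,0,-0.04],[54,254,176,15,0,0,-0.05],[54,305,211,18,0,0,-0.06],[54,356,246,21,0,0,-0.07],[54,407,282,24,0,0,-0.08],[54,458,317,28,0,0,-0.0955],[54,508.5,352,30,0,0,-0.0955]]]'

```text
clock: 1.35
position: [575.1, 52.8, 200.8]
ee_rot: [0.989, -0.151, -0.0, 0.0]
contact_force: [0.6, 0.9, 0.3]
gripper_width: 54.3
grasp_force: 0.0
```

Emit:
servo_tool --rows '[[[54,0,0,0,0,0,0],[54,0,0,0,0,0,0]]]'

```text
clock: 1.6
position: [574.2, 54.3, 200.7]
ee_rot: [0.989, -0.151, -0.001, 0.0]
contact_force: [0.5, 0.5, 0.1]
gripper_width: 53.9
grasp_force: 0.0
```

```bash
python3 - <<'E'
from h import *
s=arm.read_state();print(s['clock'],s['position'],s['gripper_width'],s['contact_force'])
plan(2.8391,np.array([550.9,96.9]),-35,34,200)
p=arm.camera_params('wrist');np.savez('w1.npz',**p);print(p['intrinsics'],-p['R'].T@p['t'])
cv2.imwrite('pics/w1.png',cv2.resize(arm.get_image('wrist')[...,::-1],(784,588),interpolation=cv2.INTER_CUBIC))
E
```

```text
1.6 [574.16800074  54.32169893 200.69448934] 53.92775367552367 [0.49023252 0.51042174 0.1299999 ]
sg 1 target [574.2  54.  200. ] shift [0.1 0.3 0.7] rot [ 0.0005  0.0012 -0.0009]
sg -1 target [574.2  54.  200. ] shift [0.1 0.3 0.7] rot [ 1.9000e-03 -8.0000e-04  3.1407e+00]
[[325.1922621    0.         276.88651874]
 [  0.         325.1922621  209.31960954]
 [  0.           0.           1.        ]] [639.43296109  34.77739333 343.50395275]
```

View pics/w1.png

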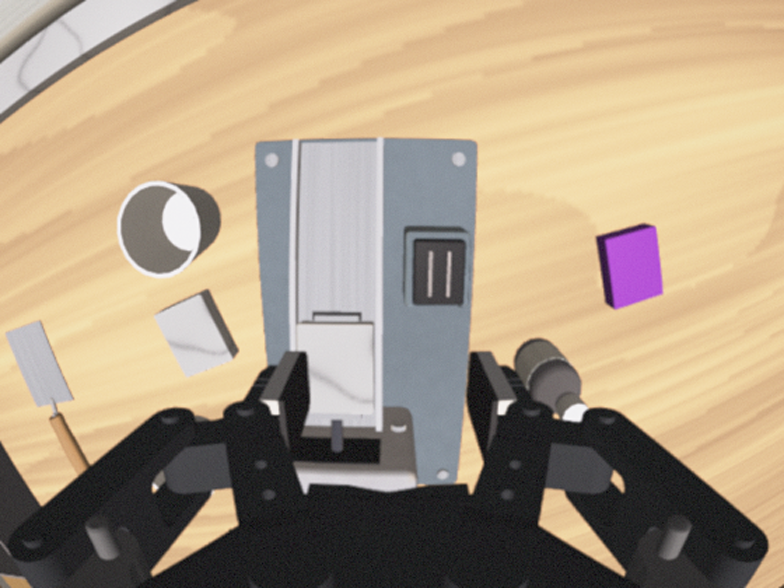

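The wrist view shows the fingers on either side of the key/slide line. The key pad corners are (415,239), (466,239), (464,306) and (414,304). The plate's low-end corners are (256,142) and (476,141), and the slide's walls are at about x=297 and x=381.

```bash
python3 - <<'E'
from h import *
w=dict(np.load('w1.npz'));p=arm.camera_params('top')
D=lambda u,v:((u+.5)/1.4-.5,(v+.5)/1.4-.5)
C=lambda u,v:((u+.5)/4.4-.5+195,(v+.5)/4.4-.5+150)
K=(440,272)
print('key tri',tri([ray(w,D(*K),True),ray(p,C(345,209))]))
print('corners tri',[tri([ray(w,D(*k),True),ray(p,C(*c))]).round(1) for k,c in (((256,142),(184,40)),((476,141),(428,106)))])
S=[(-57,51,57.3),(-57,85,57.3),(-13,85,57.3),(-13,51,57.3),(-125,-65,12),(-125,100,12)]
P=[(415,239),(466,239),(464,306),(414,304),(256,142),(476,141)]
W=[cast(w,D(*c),s[2],True) for c,s in zip(P,S)]
a,t,r=fit(S,W);print(a,t,r)
# chip front top edge, slide low-end wall tops (z=19+... wall top at x=-121: 30)
c,n=np.cos(a),np.sin(a);R=np.array([[c,-n],[n,c]])
for q,z in (((297,140),30),((381,139),30),((297,320),67),((374,321),67)):
    print(q,R.T@(cast(w,D(*q),z,True)[:2]-t))
plan(a,t,-35,34,100)
E
```

```text
key tri [565.48562136  20.13337709  52.18510762]
corners tri [array([6.919e+02, 1.233e+02, 1.000e-01]), array([640.9, -33.8,   7. ])]
2.8379505244264047 [552.54240736  97.46050528] [0.54373836 1.02539769 0.31657579 1.28335952 2.22659738 2.44567504]
(297, 140) [-123.03814378  -28.1491485 ]
(381, 139) [-122.3718617    29.50892584]
(297, 320) [ -6.19958659 -24.94836241]
(374, 321) [-5.76471815 25.26288003]
sg 1 target [575.8  54.6 100. ] shift [ 1.90e+00 -1.00e-01  1.01e+02] rot [0.0003 0.0008 0.0017]
sg -1 target [575.8  54.6 100. ] shift [ 1.90e+00 -1.00e-01  1.01e+02] rot [-1.2000e-03  5.0000e-04 -3.1399e+00]
```

Emit:
servo_tool --rows '[[[54,1,0,30,0,0,0],[54,2,0,60,0,0,0],[54,2,0,90,0,0,0],[54,2,0,117,0,0,0],[54,2,0,117,0,0,0],[54,2,0,117,0,0,0]]]'

```text
clock: 2.4
position: [577.0, 55.2, 85.6]
ee_rot: [0.989, -0.15, 0.001, -0.0]
contact_force: [-0.8, 0.3, -0.4]
gripper_width: 54.1
grasp_force: 0.0
```

```bash
python3 - <<'E'
from h import *
p=arm.camera_params('wrist');np.savez('w2.npz',**p)
cv2.imwrite('pics/w2.png',cv2.resize(arm.get_image('wrist')[...,::-1],(784,588),interpolation=cv2.INTER_CUBIC))
cv2.imwrite('pics/s2.png',cv2.resize(arm.get_image('scene')[140:245,235:370,::-1],None,fx=5.6,fy=5.6,interpolation=cv2.INTER_CUBIC))
s=arm.read_state();print(s['position'],s['gripper_width'])
E
```

```text
[577.30011977  54.92125903  85.97234617] 53.89627827793131
```

View pics/w2.png

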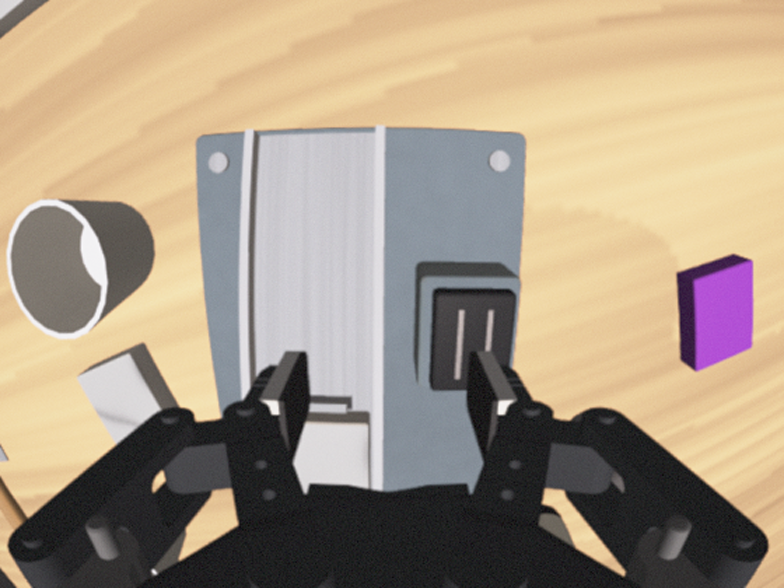

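View pics/s2.png

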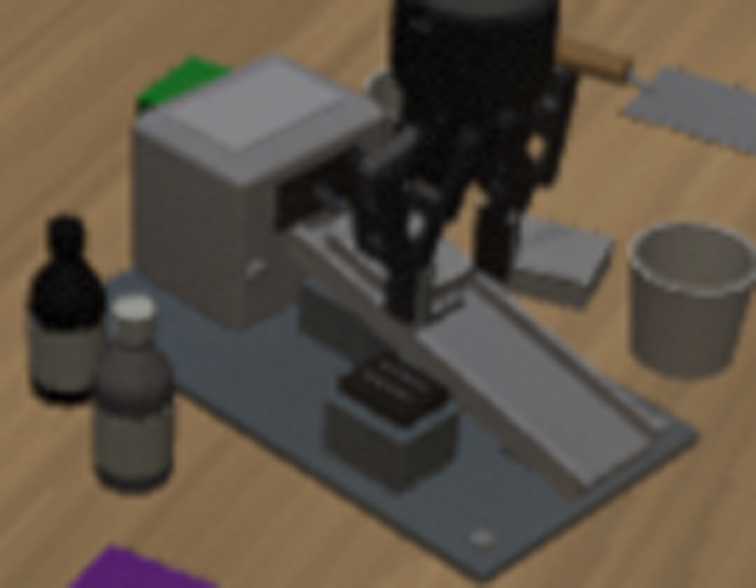

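The wrist view has the key pad corners at (437,289), (516,289), (513,384) and (432,389). The right finger's tip is at about (472-515, 352-410) and the left's at about (265-305, 352-410). The scene crop shows the fingers hovering above, clear of everything.

```bash
python3 - <<'E'
from h import *
w=dict(np.load('w2.npz'));s=arm.read_state();R0=Ro.from_quat(s['ee_rot'])
D=lambda u,v:((u+.5)/1.4-.5,(v+.5)/1.4-.5)
def proj(X):
    c=w['R']@X+w['t'];th=np.arctan2(np.hypot(*c[:2]),c[2]);K=w['intrinsics']
    u=c[:2]/np.hypot(*c[:2])*th*K[0,0]+K[:2,2];return (u*1.4).round()
for l in [(0,0,0),(11,27,0),(-11,27,0),(11,27,-5),(-11,27,-5),(11,41,-5),(11,-27,-5),(-11,-27,-5)]:
    print(l,proj(s['position']+R0.apply(l)))
S=[(-57,51,57.3),(-57,85,57.3),(-125,-65,12),(-125,100,12)]
P=[(437,289),(516,289),(197,135),(525,134)]
W=[cast(w,D(*c),q[2],True) for c,q in zip(P,S)]
a,t,r=fit(S,W);print(a,t,r);plan(a,t,-35,34,60)
w1=dict(np.load('w1.npz'))
for k1,k2 in (((415,239),(437,289)),((466,239),(516,289))):print('tri',tri([ray(w1,D(*k1),True),ray(w,D(*k2),True)]))
E
```

```text
(0, 0, 0) [390. 371.]
(11, 27, 0) [470. 341.]
(-11, 27, 0) [465. 398.]
(11, 27, -5) [472. 347.]
(-11, 27, -5) [468. 405.]
(11, 41, -5) [513. 346.]
(11, -27, -5) [308. 347.]
(-11, -27, -5) [312. 405.]
2.8353862687811486 [553.01525781  97.73194216] [1.14965294 1.6844251  2.44363127 2.34936402]
sg 1 target [576.1  54.8  60. ] shift [-1.1  0.5 26. ] rot [-0.0017 -0.0026  0.0051]
sg -1 target [576.1  54.8  60. ] shift [-1.1  0.5 26. ] rot [ 4.0000e-03 -2.7000e-03 -3.1365e+00]
tri [591.0282391   31.00367965  51.79713093]
tri [581.25546452  -0.85140033  51.59413039]
```

Emit:
servo_tool --rows '[[[54,-1,0,12,0,0,0.003],[54,-1,0,24,0,0,0.003],[54,-1,0,30,0,0,0.003],[54,-1,0,32,0,0,0.003],[54,-1,0,32,0,0,0.003]]]'

```text
clock: 3.12
position: [575.4, 54.3, 52.2]
ee_rot: [0.988, -0.152, -0.0, 0.0]
contact_force: [-0.3, 0.0, 0.5]
gripper_width: 54.0
grasp_force: 0.5
```

Emit:
servo_tool --rows '[[[54,0,0,1,0,0,0],[54,0,0,2,0,0,0],[54,0,0,3,0,0,0],[54,0,0,4,0,0,0],[54,0,0,4,0,0,0]]]'

```text
clock: 3.75
position: [576.1, 54.4, 48.6]
ee_rot: [0.988, -0.152, 0.001, -0.0]
contact_force: [-0.3, -0.3, 4.9]
gripper_width: 54.2
grasp_force: 2.7
```

Emit:
servo_tool --rows '[[[54,0,0,1,0,0,0],[54,0,0,2,0,0,0],[54,0,0,2,0,0,0]]]'

```text
clock: 4.12
position: [576.1, 54.5, 46.8]
ee_rot: [0.988, -0.152, 0.001, -0.0]
contact_force: [-1.3, -0.8, 5.7]
gripper_width: 53.9
grasp_force: 3.2
```

Emit:
servo_tool --rows '[[[54,0,0,1,0,0,0],[54,0,0,2,0,0,0],[54,0,0,2,0,0,0]]]'

```text
clock: 4.5
position: [576.2, 54.4, 45.5]
ee_rot: [0.988, -0.152, 0.001, -0.0]
contact_force: [-2.2, -1.3, 9.2]
gripper_width: 54.3
grasp_force: 5.1
```

Emit:
servo_tool --rows '[[[54,0,0,1,0,0,0],[54,0,0,2,0,0,0],[54,0,0,2,0,0,0]]]'

```text
clock: 4.88
position: [576.2, 54.4, 45.3]
ee_rot: [0.988, -0.152, 0.001, 0.0]
contact_force: [-5.9, -0.5, 19.4]
gripper_width: 54.0
grasp_force: 9.9
```

```bash
python3 - <<'E'
from h import *
a=arm.get_image('wrist')[...,::-1][180:320,100:460];b=arm.get_image('scene')[140:245,235:370,::-1]
a=cv2.resize(a,(780,303));b=cv2.resize(b,(370,288),interpolation=cv2.INTER_CUBIC)
t=arm.get_image('top')[150:285,195:305,::-1];t=cv2.resize(t,(234,288),interpolation=cv2.INTER_CUBIC)
o=np.zeros((591,780,3),np.uint8);o[:303]=a;o[303:,:370]=b;o[303:,400:634]=t
cv2.imwrite('pics/c3.png',cv2.convertScaleAbs(o,alpha=1.4))
s=arm.read_state();print(s['position'],s['contact_force'],s['wrist_torque'])
E
```

```text
[576.20973029  54.41971268  45.29642879] [-4.5837349  -0.73896746 18.96048182] [-0.60370496  1.67448664 -0.20796016]
```

View pics/c3.png

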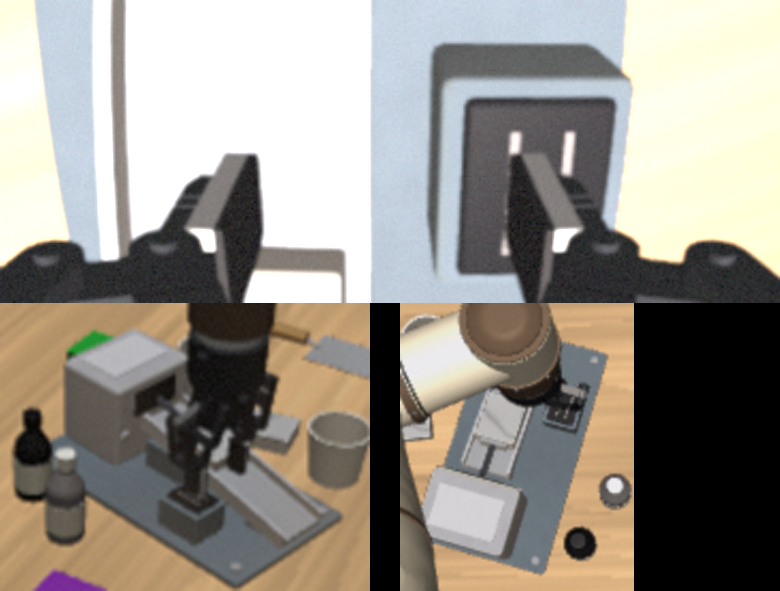

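The composite shows the right finger on the key (pad corners in the wrist crop about (468,99), (616,98) and (458,272)). The chip's front edge has moved and now sits at about (260-345, 250-268), by the left finger's rear. I'll check the chip and key positions numerically.

```bash
python3 - <<'E'
from h import *
w=arm.camera_params('wrist');a,t=2.837,np.array([552.8,97.6]);c,n=np.cos(a),np.sin(a);R=np.array([[c,-n],[n,c]])
D=lambda u,v:(100+(u+.5)*360/780-.5,180+(v+.5)*140/303-.5)
f=lambda q,z:(R.T@(cast(w,D(*q),z,True)[:2]-t)).round(1)
for z in (49.3,53.3,57.3):print(z,[f(q,z) for q in((468,99),(616,98),(458,272))])
print('chip front top',[f(q,z) for q,z in(((345,268),63),((345,268),67),((343,250),44),((343,250),50))])
s=arm.read_state();print('tcp stand',R.T@(s['position'][:2]-t))
E
```

```text
49.3 [array([-56.9,  51.1]), array([-56.9,  83.6]), array([-14.6,  50.7])]
53.3 [array([-58.3,  50.6]), array([-58.3,  82.1]), array([-17.1,  50.2])]
57.3 [array([-59.6,  50.1]), array([-59.6,  80.7]), array([-19.7,  49.7])]
chip front top [array([-24.4,  25.5]), array([-26.9,  25.7]), array([-17.6,  23.9]), array([-21.1,  24.3])]
tcp stand [-35.28212858  34.17197811]
```

The load sits on the key side, and the key height fits 49.3 mm, so the key is fully down. The chip has moved about 22 mm and now rests against the finger. I'll hold briefly to confirm.

Emit:
servo_tool --rows '[[[54,0,0,0,0,0,0],[54,0,0,0,0,0,0],[54,0,0,0,0,0,0],[54,0,0,0,0,0,0],[54,0,0,0,0,0,0],[54,0,0,0,0,0,0]]]'

```text
clock: 5.78
position: [576.2, 54.4, 45.3]
ee_rot: [0.988, -0.152, 0.001, 0.0]
contact_force: [-5.5, -0.6, 19.3]
gripper_width: 54.1
grasp_force: 9.9
```

```bash
python3 - <<'E'
from h import *
print(arm.read_state()['contact_force'],arm.job_done())
E
```

```text
the job is handed in; nothing more can be done
[-5.49596255 -0.57838237 19.32213058] None
```

I handed the job in at about 5.8 s with one finger holding the key at its stop (about 19 N) and, by the camera measurements, the chip resting on the slide against the other; no verdict came back.

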